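# Drying rack run: load the primed moulding blocks and roll the tray into the drying bay

### The arm

A 7-joint arm with a two-finger parallel gripper is mounted at the origin on the work surface. World frame = base frame: x ahead of the robot, y to its left, z up, the work surface at z = 0. Lengths are in m, angles in rad, forces in N, time in s.
With the tool pointing down it reaches from about 0.35 to 0.9 m from the base axis. Payload 8.1 kg.
Tool frame: the origin (TCP) lies midway between the tips of the shut fingers; the grasp point (between the pads) lies behind it (arm.tcp_to_grasp is the z of the grasp point in the tool frame, in m); z points along the fingers, y is the line along which they close (so a half turn about z gives the same grasp; the last joint's range is limited). The gripper opens to 92 mm and grips with 3 to 60 N. Pads are 19 mm wide; open, the fingers measure 130 mm over their backs; the gripper's body (75 mm by 190 mm) begins 47 mm behind the grasp point.
Start: joints at [-1.362, 0.434, 0.025, 1.573, -0.012, 1.134, -0.075], TCP at [0.192, 0.595, 0.227] pointing down, gripper open.
Joint ranges: [-2.62, 2.62], [-0.44, 2.09], [-1.27, 1.32], [0.08, 2.57], [-1.32, 4.46], [0.12, 2], [-2.74, 2.74]. Speed limits (rad/s): [2.22, 2.22, 3.01, 3.01, 3.14, 3.14, 3.14].

### API

Orientations are given as a rotation vector (axis times angle).
In Python, from cell import readout, vision, arm gives the robot as it stands.
- The arm moves only by the tool carry_out, never from a script. Its argument "increments" is one flat list of numbers, 6 for each row, row after row: the shift along the world's x, y, z in mm, then the turn, a rotation vector about the world's x, y, z in rad. In form: [tx, ty, tz, wx, wy, wz, tx, ty, tz, wx, wy, wz, ...]. A call has 1 to 20 rows; each row shifts and turns the commanded pose from where the row before left it; what a row does not reach is not made up. A row lasts 1/8 s, in which the tool goes at most 62.5 mm and 10.7 degrees, less where a joint would pass 70% of its speed; a pose out of reach is approached as far as the arm can. A call with a gripper value outside its range is refused whole. "grip" is the closure, from 0 (fully open) to 1 (shut), set as the call begins (left out, the last holds). The fingers move at their own pace and stop on an object; "newtons" is the grip in N (left out, the last holds). Time passes only in rows, so rows that do not move let the fingers close. It gives the time, the measured TCP pose, the force, the opening and the grip force at its end, in the units of the state.
- readout.observe(): the state, without advancing time (a new reading comes with each control period).
- vision.get_image(name): name is "side" or "top" or "wrist"; returns the picture (420x560x3 uint8, red, green, blue); there is no depth.
- vision.calibration(name): a dict with "fov_y" (degrees; the focal length in pixels is half the picture's height over the tangent of half this angle, whatever the lens; pixels are square), "cx", "cy" (the principal point, pixels), "pose" (4x4, takes a point from camera to world coordinates). Camera axes: x right, y up, looking along -z (the intrinsics and any distortion apply to the point x, -y, -z); pixel columns grow to the right and rows downward; lengths in m; the calibration is good to about 2 mm. A picture is of the moment at which its call begins: read the wrist's pose just before it. calibration takes no time and is no camera call; for the wrist camera it gives the pose at the moment of the call.
- arm.sign_off(): hands the job in; it is judged then, once.
The state is a dict: "clock": time; "joints": joint angles; "dq": joint speeds; "joint_efforts": joint torques, N m; "position": TCP position; "ee_rot": TCP orientation; "force": force on the tool from outside, world axes, zero at the start; "ft_torque": the same for the moment, N m; "width": opening from 0.0 (shut) to 1.0 (fully open); "gripper_force": force on a finger pad.
Only numpy, scipy, OpenCV 4.12 (cv2) and the standard library are available. Lean on these libraries where they do the work, as an engineer would, in place of code of your own. Each camera call takes 0.05 s, during which the arm holds its last target. There are 200 camera calls.

### The job

Lay every short primed moulding block from the bench flat on the floor of the plywood tray, side by side, while the tray waits on the rollers. Then, with the door slid open, push the loaded tray along the rollers (without lifting it off them) until it is wholly inside the drying bay, and slide the door fully shut behind it. Leave the jars, bottle, tin, brush and the long moulding where they are.

Things in the scene. Friction and masses are not known exactly. Their poses are not given: they have to be found in the camera images.
- station: drying station fixed to the table: a straight roller track running into a low bay. Origin on the table, middle of the bay's doorway; y along the track into the bay, x across it (away from the robot), z up; yaw within 0.1. The door's low track crosses here below the roller tops and runs to x = 255 mm, ending in a thin post 115 mm tall. All mm for station, bay and track are in this frame
- track_start (a point): outer end of the roller track, on its centre line at roller-top height: station (0, -450, 50) mm. From here on, into the bay, free-turning steel rollers, 22 mm in diameter, 50 mm apart, tops at z = 50; a few newtons move the tray. Aluminium guides both sides: inner faces at x = -66 and +66, 8 mm thick, tops at z = 65
- bay_back (a point): middle of the bay's back wall, at roller-top height: station (0, 325, 50) mm. Bay from y = 0 to 325: side walls in line with the guides, tops at z = 125; clear roof, top at z = 130, from y = 70 on (the first 70 mm behind the door are open above); behind the back wall a grey heater unit to y = 408, top z = 132
- door (a joint): clear, aluminium-edged sliding door across the bay's mouth, 146 mm wide, 6 mm thick, z = 40 to 124 mm. Travel in m along the station's +x: 0 = shut, 0.16 = fully open (stops at both ends). May start a little open, stays where it is left, about 2 N to slide. The tray passes only when it is open by 0.14 or more
- door_handle (a point): centre of the top face of the door's black upright handle, at station z = 168; it travels with the door (station x = -55 mm + door travel, y = 0). Handle block 26 mm along x, 16 mm along y, its top 44 mm standing above the door's upper edge
- tray: open plywood tray on the rollers outside the bay, 122 (x) by 292 (y, along the track) by 34 mm tall, walls and floor 6 mm thick, 0.25 to 0.5 kg. Origin at the centre of its underside (z = 50 mm on the rollers); axes along the station's; 5 mm of play to each guide. It is clear of the door once its origin is at station y of 149 mm or more and meets the back wall at 179
- block1: one of up to five identical primed frame-moulding blocks: a plain bar 90 x 26 x 26 mm, bare wood below, off-white primer above, 42 to 84 g, lying on the table on the robot's side of the roller track. Origin at its centre; x along its 90 mm length. None if absent from this run
- block2: one of up to five identical primed frame-moulding blocks: a plain bar 90 x 26 x 26 mm, bare wood below, off-white primer above, 42 to 84 g, lying on the table on the robot's side of the roller track. Origin at its centre; x along its 90 mm length. None if absent from this run
- block3: one of up to five identical primed frame-moulding blocks: a plain bar 90 x 26 x 26 mm, bare wood below, off-white primer above, 42 to 84 g, lying on the table on the robot's side of the roller track. Origin at its centre; x along its 90 mm length. None if absent from this run
- block4: one of up to five identical primed frame-moulding blocks: a plain bar 90 x 26 x 26 mm, bare wood below, off-white primer above, 42 to 84 g, lying on the table on the robot's side of the roller track. Origin at its centre; x along its 90 mm length. None if absent from this run
- block5: one of up to five identical primed frame-moulding blocks: a plain bar 90 x 26 x 26 mm, bare wood below, off-white primer above, 42 to 84 g, lying on the table on the robot's side of the roller track. Origin at its centre; x along its 90 mm length. None if absent from this run
- jar1: pigment jar with black cap, 52 mm in diameter, 75 mm tall; bystander. Origin under its centre
- jar2: pigment jar with black cap, 52 mm in diameter, 75 mm tall; bystander. Origin under its centre
- bottle: amber bottle, 64 mm in diameter, 160 mm tall, beyond the track; bystander. Origin under its centre
- tin: metal tin, 72 mm in diameter, 100 mm tall, beyond the track; bystander. Origin under its centre
- brush: brush lying to the right; bystander. Origin at the middle of its underside
- long_moulding: a 240 x 26 x 26 mm length of the same moulding, not one of the blocks; bystander. Origin at its centre, x along its length
Things that resemble listed ones, but are neither listed nor needed, are in the scene too. Leave any red look-alike of the block1 alone. Leave any yellow look-alike of the block5 alone.

How it is judged:
By the outcome, as a careful person would: the job done as asked, in the order asked, and still so for the second after the job is handed in, with the robot touching nothing.
Of block1, block2, block3, block4, block5 only 3 to 5 are there at a start; the rules pass over those that are not, and their reading is None.
At some moment in a run one of block1, block2, block3, block4, block5 may be knocked a few centimetres aside while the robot is not near it.
Once in a run the grip may slacken for a moment while it holds something.
It also fails if it takes over 210 s, if anything falls off the work surface, if the arm or the gripper's body presses on something with over 40 N, if the wrist force passes 120 N, or if a joint passes its speed limit or range.

## Working session

There is one attempt and no reset: what is moved stays moved. The work goes in short steps, Python scripts to look and compute and a tool call to move; the robot and the scene stay as the last step left them, time stands still between calls to the robot, and variables do not carry over. Pictures are saved under pics/ and viewed, at most 14 in all, crops included, and the job is handed in when it is done.

Besides the shell and the picture viewer there is one more tool, called by a JSON object that holds its "fn" and its "kwargs". carry_out: Moves the arm, as the interface text tells. Its arguments: {"type":"object","properties":{"increments":{"type":"array","items":{"type":"number"}},"grip":{"type":"number"},"newtons":{"type":"number"}},"required":["increments"]}

```bash
mkdir -p pics; ls; python3 - <<'E'
from cell import readout, vision, arm
import cv2
s=readout.observe();print(s, arm.tcp_to_grasp)
for n in("top","side","wrist"):
    c=vision.calibration(n);print(n,c)
    cv2.imwrite(f"pics/{n}0.png",vision.get_image(n)[:,:,::-1])
E
```

```text
pics
{'clock': 0.0, 'joints': array([-1.3616113 ,  0.43519169,  0.02495453,  1.57409473, -0.01160905,
        1.13400841, -0.07510618]), 'dq': array([-5.45466565e-04,  2.92266783e-04, -1.20481612e-03,  1.42055891e-03,
        1.14528441e-03,  4.00244713e-04,  8.08741691e-05]), 'joint_efforts': array([ 5.53981645e-04, -6.67859101e+01,  9.85938795e-01, -3.14455998e+01,
       -6.02474855e-02,  4.30202892e-02,  1.29286068e-04]), 'position': array([0.19160754, 0.59436376, 0.22596512]), 'ee_rot': array([-4.87848932e-01, -3.10336314e+00,  2.43901172e-03]), 'force': array([-0.28332808, -0.30774602,  0.45283923]), 'ft_torque': array([-0.00693524,  0.06885852, -0.0034528 ]), 'gripper_force': 0.0, 'width': 1.0001523435920816} -0.0188
top {'fov_y': 53.38337927498528, 'cx': 283.9034372661924, 'cy': 214.47168323887362, 'pose': array([[ 0.00882503,  0.99572961, -0.09189489,  0.41240801],
       [-0.99979934,  0.01043897,  0.0170971 , -0.00863606],
       [ 0.01798337,  0.09172557,  0.99562193,  1.16372939],
       [ 0.        ,  0.        ,  0.        ,  1.        ]])}
side {'fov_y': 55.36881669061655, 'cx': 275.6280518247321, 'cy': 214.26154609762602, 'pose': array([[ 0.97263775,  0.13000845, -0.19254508,  0.28507749],
       [-0.23232064,  0.55036833, -0.80194876, -0.91294618],
       [ 0.00171059,  0.82473784,  0.56551266,  0.74689491],
       [ 0.        ,  0.        ,  0.        ,  1.        ]])}
wrist {'fov_y': 68.44679093151943, 'cx': 279.4183466310814, 'cy': 210.7026303538143, 'pose': array([[ 0.30662613, -0.91018101, -0.27847971,  0.11610849],
       [ 0.95182743,  0.29252329,  0.0919493 ,  0.61781612],
       [-0.00222871, -0.29325868,  0.95603053,  0.38406474],
       [ 0.        ,  0.        ,  0.        ,  1.        ]])}
```

View pics/top0.png

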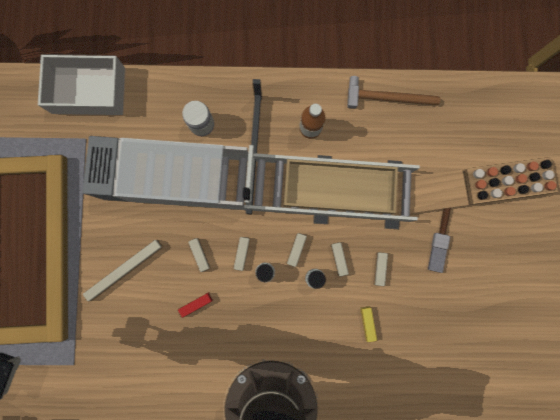

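View pics/side0.png

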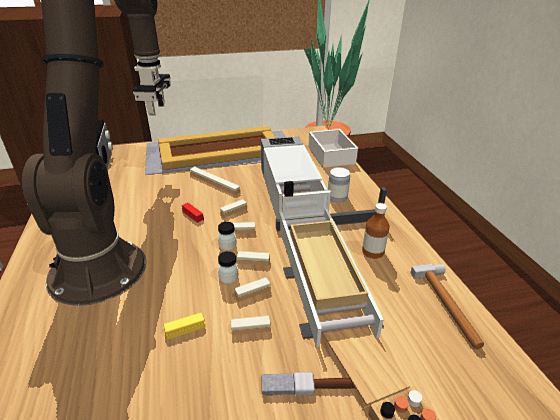

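The top view shows five off-white blocks at about (199,255), (242,254), (297,250), (340,260) and (381,269). Things that could be mistaken for them are the long moulding (122,270), the red bar (196,305) and the yellow bar (369,325). The jars are at (265,273) and (316,279). The tray is at (340,187), and the door handle at (247,195) is close to shut.

```bash
cat > h.py <<'E'
import numpy as np, cv2
from cell import readout, vision, arm
def cal(n): return vision.calibration(n)
def ray(c,uv,z):
    f=210/np.tan(np.radians(c["fov_y"])/2); P=np.array(c["pose"])
    d=P[:3,:3]@np.array([(uv[0]-c["cx"])/f,-(uv[1]-c["cy"])/f,-1]); o=P[:3,3]
    return o+d*(z-o[2])/d[2]
def proj(c,p):
    f=210/np.tan(np.radians(c["fov_y"])/2); P=np.array(c["pose"])
    q=P[:3,:3].T@(np.array(p)-P[:3,3]); return np.array([c["cx"]+f*q[0]/-q[2],c["cy"]-f*q[1]/-q[2]])
def blocks(n,img,z=0.026,roi=None):
    "off-white blobs: centre/len/width/yaw on plane z"
    c=cal(n); hsv=cv2.cvtColor(img,cv2.COLOR_RGB2HSV)
    m=cv2.inRange(hsv,(10,0,150),(45,85,255))
    if roi: k=np.zeros_like(m); x0,y0,x1,y1=roi; k[y0:y1,x0:x1]=255; m&=k
    out=[]
    for q in cv2.findContours(m,cv2.RETR_EXTERNAL,cv2.CHAIN_APPROX_NONE)[0]:
        if cv2.contourArea(q)<120: continue
        w=np.array([ray(c,p[0],z)[:2] for p in q],np.float32)
        (cx,cy),(a,b),t=cv2.minAreaRect(w*1000)
        if a<b: a,b,t=b,a,t+90
        uv=q.mean((0,1)); out.append((uv.round(),round(cx,1),round(cy,1),round(a),round(b),round((t+90)%180-90,1)))
    return out
E
python3 - <<'E'
from h import *
im=cv2.imread("pics/top0.png")[:,:,::-1].copy()
for b in blocks("top",im,roi=(60,222,420,340)): print(b)
cv2.imwrite("pics/c1.png",cv2.resize(im[140:300,185:435,::-1],None,fx=3.2,fy=3.2,interpolation=cv2.INTER_CUBIC))
print(np.array([im[255,199],im[254,242],im[187,340]]))
E
```

```text
(array([381., 269.]), 372.4, -292.7, 87, 23, -6.2)
(array([340., 259.]), 398.3, -180.0, 87, 23, 13.9)
(array([120., 270.]), 363.4, 408.5, 238, 24, -52.1)
(array([198., 254.]), 406.3, 204.0, 87, 24, 23.2)
(array([240., 253.]), 410.5, 88.5, 87, 24, -10.8)
(array([296., 249.]), 422.8, -62.0, 86, 23, -18.2)
[[172 167 148]
 [171 167 147]
 [158 136 100]]
```

View pics/c1.png

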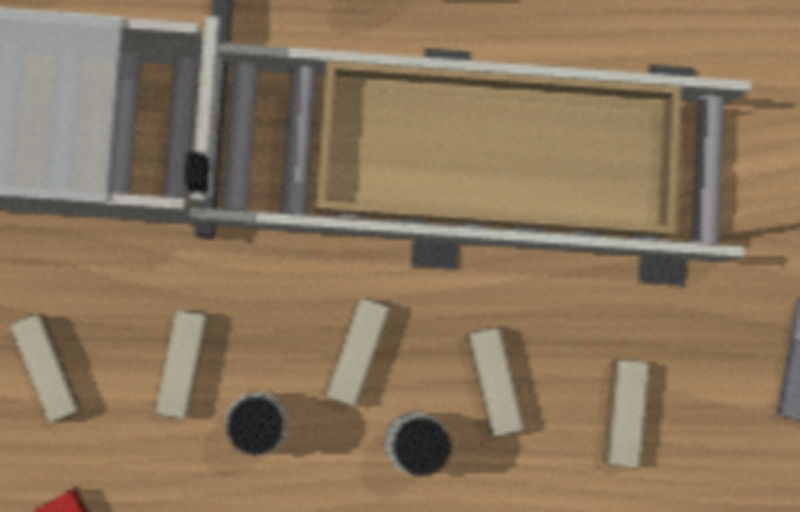

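The crop shows the five off-white blocks clearly and the tray corners at crop (330,64), (682,90), (680,232) and (318,208). The guides end near crop (748,86) and (744,252), and the black handle is at about (197,171).

```bash
python3 - <<'E'
from h import *
c=cal("top")
def w(x,y,z): return ray(c,((x+.5)/3.2-.5+185,(y+.5)/3.2-.5+140),z)[:2]*1000
R=w(749,86,.065);L=w(290,53.5,.065);R2=w(744,252,.065);L2=w(255,217,.065)
for a,b in((R,L),(R2,L2)): print(a.round(1),b.round(1),"yaw",np.arctan2(-(b-a)[0],(b-a)[1]).round(4))
E=(R+R2)/2
yaw=np.mean([np.arctan2(-(b-a)[0],(b-a)[1]) for a,b in((R,L),(R2,L2))])
ey=np.array([-np.sin(yaw),np.cos(yaw)]);ex=np.array([np.cos(yaw),np.sin(yaw)])
O=E+450*ey
print("end",E,"width",np.linalg.norm(R-R2),"yaw",yaw,"origin",O)
S=lambda p:np.array([(p-O)@ex,(p-O)@ey]).round(1)
T=[w(*p,.084) for p in((330,64),(682,90),(680,232),(318,208))]
print("tray",[S(t) for t in T],S(np.mean(T,0)),np.mean(T,0))
print("handle",S(w(197,168,.168)),w(197,168,.168))
print("door edge strip ctr",S(w(212,20,.124)),S(w(195,205,.124)))
E
```

```text
[ 646.9 -388.5] [669.7  -3.1] yaw -0.0589
[ 507.  -381.4] [531.9  24.4] yaw -0.0611
end [ 576.98476845 -384.98020733] width 140.0722484352142 yaw -0.06000308545180874 origin [603.96995732  64.20995238]
tray [array([ 58.8, -97. ]), array([  58.2, -387.8]), array([ -59.4, -391.3]), array([-60.6, -95.3])] [  -0.7 -242.8] [ 588.66176159 -178.13452717]
handle [-46.8  -1.7] [557.19672215  65.27954575]
door edge strip ctr [78.3 -0.8] [-69.8   1.2]
```

Station origin is about (604, 64) mm with yaw -0.060. The tray centre is (588.7, -178.1) and the door is open about 7 mm. I'll start with the left block at (406, 204).

{"fn": "carry_out", "kwargs": {"increments": [10, -20, 0, 0, 0, 0.03, 20, -38, 0, 0, 0, 0.07, 24, -43, 0, 0, 0, 0.08, 24, -43, 0, 0, 0, 0.08, 24, -43, 0, 0, 0, 0.08, 24, -43, 0, 0, 0, 0.08, 24, -43, -20, 0, 0, 0.08, 24, -43, -20, 0, 0, 0.08, 20, -38, -20, 0, 0, 0.07, 14, -26, -20, 0, 0, 0.046, 6.7, -10.4, -20, 0, 0, 0.02, 0, 0, 0, 0, 0, 0, 0, 0, 0, 0, 0, 0], "grip": 0.2, "newtons": 20}}

```text
clock: 1.78
position: [0.4064, 0.2053, 0.1273]
ee_rot: [-0.631, 3.077, 0.001]
force: [0.2, 0.6, 0.5]
width: 0.798
gripper_force: 0.0
```

```bash
cat >> h.py <<'E'
from scipy.spatial.transform import Rotation as Ro
SL={k:np.array([588.7,-178.1])+k*50*np.array([.06,.998]) for k in(2,1,0,-1,-2)}
def tool():
    s=readout.observe(); R=Ro.from_rotvec(s["ee_rot"]).as_matrix()
    return s, s["position"]*1000, np.degrees(np.arctan2(R[1,1],R[0,1])), R[:,2]
def go(x,y,z,ang=86.56):
    "delta to a target; ang = direction of tool y, deg"
    s,p,a,zz=tool()
    d=(ang-a+90)%180-90
    print("t",round(s["clock"],2),"pos",p.round(1),"ang",round(a,1),"z",zz.round(3),"w",round(s["width"]*92,1),"gf",round(s["gripper_force"],1),"F",s["force"].round(1))
    print("  delta",(np.array([x,y,z])-p).round(1),"turn",np.radians(d).round(3))
def look(n="top",roi=(60,222,420,340)):
    im=vision.get_image(n)
    for b in blocks(n,im,roi=roi): print("  ",b[0],*b[1:])
    return im
E
python3 - <<'E'
from h import *
im=look(); go(406.3,204,12,113.2)
w=vision.get_image("wrist"); cv2.imwrite("pics/w1.png",w[:,:,::-1])
for b in blocks("wrist",w): print("w",b)
E
```

```text
[ 91. 292.] 304.5 483.6 48 25 -52.0
t 1.82 pos [406.5 205.5 127.5] ang 113.2 z [ 0.001  0.001 -1.   ] w 73.4 gf 0.0 F [ 0.2  1.  -0.4]
  delta [  -0.2   -1.5 -115.5] turn -0.0
w (array([478., 251.]), 375.9, 386.3, 151, 25, -52.1)
w (array([274., 205.]), 406.4, 199.3, 88, 25, 23.3)
w (array([147., 161.]), 411.7, 85.4, 87, 27, -10.6)
w (array([98., 50.]), 343.6, 27.0, 36, 8, 55.1)
```

View pics/w1.png

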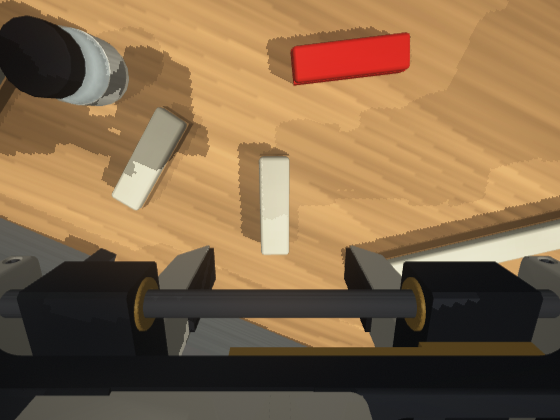

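The wrist view shows the block at (274,205), square between the fingers. The next block is at (150,160) beside a jar at (60,60), and the red bar is at (350,58). I'm going down to grasp.

{"fn": "carry_out", "kwargs": {"increments": [0, -4, -25, 0, 0, 0, 0, 0, -30, 0, 0, 0, 0, 0, -30, 0, 0, 0, 0, 0, -20, 0, 0, 0, 0, 0, -10.5, 0, 0, 0, 0, 0, 0, 0, 0, 0]}}

```text
clock: 2.62
position: [0.4063, 0.2009, 0.0113]
ee_rot: [0.631, -3.077, -0.0]
force: [0.0, 0.2, 0.9]
width: 0.801
gripper_force: 0.0
```

{"fn": "carry_out", "kwargs": {"increments": [0, 0, 0, 0, 0, 0, 0, 0, 0, 0, 0, 0, 0, 0, 0, 0, 0, 0, 0, 0, 0, 0, 0, 0, 0, 0, 0, 0, 0, 0, 0, 0, 0, 0, 0, 0], "grip": 1, "newtons": 25}}

```text
clock: 3.38
position: [0.4065, 0.2005, 0.0113]
ee_rot: [-0.63, 3.078, 0.0]
force: [0.8, 0.0, 1.6]
width: 0.28
gripper_force: 25.0
```

```bash
python3 - <<'E'
from h import *
go(*SL[2],130)
E
```

```text
t 3.38 pos [406.5 200.5  11.3] ang 113.2 z [ 0.  0. -1.] w 25.8 gf 25.0 F [0.8 0.  1.6]
  delta [ 188.2 -278.8  118.7] turn -0.464
```

{"fn": "carry_out", "kwargs": {"increments": [0, 0, 30, 0, 0, 0, 0, 0, 45, 0, 0, 0, 0, -10, 44, 0, 0, 0, 0, -35, 0, 0, 0, -0.06, 0, -40, 0, 0, 0, -0.06, 0, -40, 0, 0, 0, -0.06, 0, -40, 0, 0, 0, -0.06, 5, -40, 0, 0, 0, -0.06, 20, -34, 0, 0, 0, -0.06, 35, -25, 0, 0, 0, -0.06, 40, -14.8, 0, 0, 0, -0.044, 40, 0, 0, 0, 0, 0, 30, 0, 0, 0, 0, 0, 18, 0, 0, 0, 0, 0, 0, 0, 0, 0, 0, 0, 0, 0, 0, 0, 0, 0]}}

```text
clock: 5.38
position: [0.5934, -0.0784, 0.1299]
ee_rot: [-0.094, -3.139, -0.0]
force: [0.2, 0.1, -0.8]
width: 0.282
gripper_force: 25.0
```

```bash
python3 - <<'E'
from h import *
go(*SL[2],69)
w=vision.get_image("wrist"); cv2.imwrite("pics/w2.png",w[:,:,::-1])
E
```

```text
t 5.38 pos [593.4 -78.4 129.9] ang 86.6 z [-0.001  0.    -1.   ] w 26.0 gf 25.0 F [ 0.2  0.1 -0.8]
  delta [  1.3   0.1 -60.9] turn 0.0
```

View pics/w2.png

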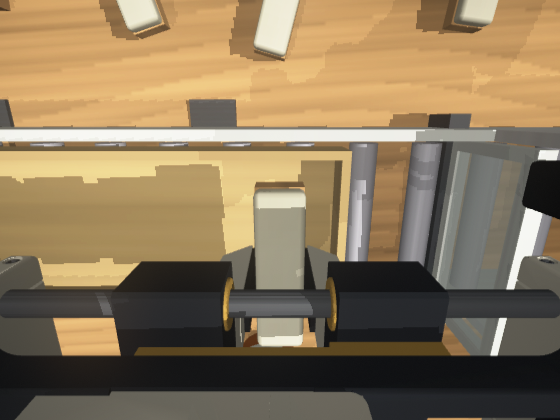

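The wrist view shows the held block end at (280,190)–(280,345), the tray end rim at columns 343–351 and the near rim at about row 150. I'll check the rim against the estimate.

```bash
python3 - <<'E'
from h import *
c=cal("wrist");O=np.array([604,64.2]);ex=np.array([.9982,-.06]);ey=np.array([.06,.9982])
for n,u,v,z in(("end outer",351,210,.084),("end inner",343,210,.084),("near rim row",200,148,.084),("guide top outer",200,127,.065),("guide inner",200,142,.065),("blk tip",280,190,.144),("roller",364,145,.05)):
    p=ray(c,(u,v),z)[:2]*1000-O; print(n,(p@ex).round(1),(p@ey).round(1))
E
```

```text
end outer -19.4 -94.9
end inner -19.4 -100.4
near rim row -61.6 -196.1
guide top outer -74.2 -199.8
guide inner -64.0 -200.6
blk tip -47.6 -144.0
roller -60.6 -80.3
```

The two views agree to about 2 mm. Placing the block.

{"fn": "carry_out", "kwargs": {"increments": [1.5, 0, -20, 0, 0, 0, 0, 0, -25, 0, 0, 0, 0, 0, -10, 0, 0, 0, 0, 0, -6, 0, 0, 0, 0, 0, 0, 0, 0, 0]}}

```text
clock: 6.05
position: [0.596, -0.0784, 0.0695]
ee_rot: [0.094, 3.14, 0.0]
force: [-0.3, -0.3, -0.1]
width: 0.282
gripper_force: 25.0
```

{"fn": "carry_out", "kwargs": {"increments": [0, 0, 0, 0, 0, 0, 0, 0, 0, 0, 0, 0, 0, 0, 0, 0, 0, 0], "grip": 0.64}}

```text
clock: 6.42
position: [0.5962, -0.0783, 0.0695]
ee_rot: [0.094, 3.14, 0.0]
force: [-0.0, -0.0, 0.5]
width: 0.361
gripper_force: 0.0
```

{"fn": "carry_out", "kwargs": {"increments": [0, 0, 20, 0, 0, 0, 0, 0, 40, 0, 0, 0, -35, 15, 20, 0, 0, 0, -40, 30, 0, 0, 0, -0.05, -40, 40, 0, 0, 0, -0.06, -40, 40, 0, 0, 0, 0, -20, 30, 0, 0, 0, 0, -10, 12, 0, 0, 0, 0, 0, 0, 0, 0, 0, 0, 0, 0, 0, 0, 0, 0]}}

```text
clock: 7.68
position: [0.4116, 0.088, 0.1494]
ee_rot: [0.268, 3.129, 0.0]
force: [0.6, 0.1, -0.3]
width: 0.363
gripper_force: 0.0
```

```bash
python3 - <<'E'
from h import *
im=look(roi=(60,140,420,340)); go(423,87,12,79.2)
w=vision.get_image("wrist"); cv2.imwrite("pics/w3.png",w[:,:,::-1])
for b in blocks("wrist",w): print("w",b)
E
```

```text
[121. 270.] 363.5 408.3 239 25 -52.0
   [341. 213.] 525.0 -185.2 419 10 86.5
   [303. 183.] 606.3 -80.1 93 28 -3.4
   [214. 179.] 614.7 166.0 121 31 -3.0
   [195. 177.] 616.9 216.5 120 32 -3.9
   [177. 177.] 618.0 267.0 123 32 -3.7
   [344. 161.] 667.9 -192.7 421 13 86.5
   [158. 175.] 621.0 317.6 123 31 -3.9
   [139. 173.] 626.5 368.8 125 38 0.6
   [206. 149.] 659.6 219.8 314 116 87.3
   [119. 163.] 645.2 427.9 159 37 -13.1
t 7.72 pos [411.7  87.9 149.4] ang 80.2 z [ 0.001 -0.    -1.   ] w 33.3 gf 0.0 F [-0.2 -0.4  0.4]
  delta [  11.3   -0.9 -137.4] turn -0.017
w (array([254., 340.]), 552.7, 42.1, 61, 35, 77.7)
w (array([ 20., 275.]), 441.4, -187.2, 63, 20, -71.2)
w (array([ 10., 239.]), 401.1, -183.9, 45, 22, 13.4)
w (array([127., 232.]), 419.4, -65.6, 81, 23, -19.1)
w (array([277., 201.]), 410.4, 84.4, 89, 25, -10.7)
w (array([ 60., 161.]), 336.5, -105.0, 65, 44, 32.8)
w (array([541., 169.]), 420.4, 328.6, 52, 25, -52.0)
w (array([209., 155.]), 358.1, 29.8, 55, 37, 17.2)
```

{"fn": "carry_out", "kwargs": {"increments": [10.5, -4, -20, 0, 0, -0.017, 0, 0, -30, 0, 0, 0, 0, 0, -30, 0, 0, 0, 0, 0, -30, 0, 0, 0, 0, 0, -20, 0, 0, 0, 0, 0, -6.5, 0, 0, 0, 0, 0, 0, 0, 0, 0], "grip": 0.35}}

```text
clock: 8.65
position: [0.4217, 0.0842, 0.0127]
ee_rot: [-0.295, -3.127, 0.001]
force: [0.1, 0.0, 0.8]
width: 0.647
gripper_force: 0.0
```

{"fn": "carry_out", "kwargs": {"increments": [0, 0, 0, 0, 0, 0, 0, 0, 0, 0, 0, 0, 0, 0, 0, 0, 0, 0, 0, 0, 0, 0, 0, 0, 0, 0, 0, 0, 0, 0], "grip": 1}}

```text
clock: 9.28
position: [0.4216, 0.0848, 0.013]
ee_rot: [0.293, 3.128, 0.0]
force: [-0.9, 0.3, 5.0]
width: 0.28
gripper_force: 25.0
```

```bash
python3 - <<'E'
from h import *
go(SL[1][0]+12,SL[1][1]-.7,130)
E
```

```text
t 9.28 pos [421.6  84.8  13. ] ang 79.3 z [ 0.  0. -1.] w 25.8 gf 25.0 F [-0.9  0.3  5. ]
  delta [ 182.1 -213.7  117. ] turn 0.127
```

{"fn": "carry_out", "kwargs": {"increments": [0, 0, 30, 0, 0, 0, 0, 0, 45, 0, 0, 0, 0, -10, 42, 0, 0, 0, 0, -35, 0, 0, 0, 0.03, 0, -45, 0, 0, 0, 0.03, 5, -45, 0, 0, 0, 0.03, 25, -40, 0, 0, 0, 0.037, 40, -25, 0, 0, 0, 0, 45, -14, 0, 0, 0, 0, 40, 0, 0, 0, 0, 0, 20, 0, 0, 0, 0, 0, 7, 0, 0, 0, 0, 0, 0, 0, 0, 0, 0, 0, 0, 0, 0, 0, 0, 0]}}

```text
clock: 11.02
position: [0.6024, -0.1294, 0.1297]
ee_rot: [-0.095, -3.139, -0.0]
force: [0.0, -0.3, -0.6]
width: 0.278
gripper_force: 25.0
```

```bash
python3 - <<'E'
from h import *
go(SL[1][0]+12,SL[1][1]-.7,70)
E
```

```text
t 11.03 pos [ 602.4 -129.4  129.7] ang 86.5 z [-0.001  0.    -1.   ] w 25.5 gf 25.0 F [ 0.  -0.3 -0.6]
  delta [  1.3   0.5 -59.7] turn 0.0
```

{"fn": "carry_out", "kwargs": {"increments": [1, 0, -20, 0, 0, 0, 0, 0, -25, 0, 0, 0, 0, 0, -10, 0, 0, 0, 0, 0, -4.5, 0, 0, 0, 0, 0, 0, 0, 0, 0]}}

```text
clock: 11.65
position: [0.6046, -0.1295, 0.0707]
ee_rot: [0.094, 3.14, -0.0]
force: [0.2, 0.2, -0.4]
width: 0.286
gripper_force: 25.0
```

{"fn": "carry_out", "kwargs": {"increments": [0, 0, 0, 0, 0, 0, 0, 0, 0, 0, 0, 0, 0, 0, 0, 0, 0, 0], "grip": 0.64}}

```text
clock: 12.02
position: [0.6047, -0.1293, 0.0706]
ee_rot: [0.094, 3.14, 0.0]
force: [-0.3, 0.0, -0.2]
width: 0.358
gripper_force: 0.0
```

{"fn": "carry_out", "kwargs": {"increments": [0, 0, 20, 0, 0, 0, 0, 0, 40, 0, 0, 0, -30, 6, 20, 0, 0, -0.05, -40, 15, 0, 0, 0, -0.05, -45, 18, 0, 0, 0, -0.06, -40, 15, 0, 0, 0, -0.06, -20, 8, 0, 0, 0, -0.04, -6, 4, 0, 0, 0, 0, 0, 0, 0, 0, 0, 0, 0, 0, 0, 0, 0, 0]}}

```text
clock: 13.28
position: [0.4246, -0.0637, 0.1504]
ee_rot: [0.5, 3.101, -0.0]
force: [0.1, -0.3, 0.2]
width: 0.362
gripper_force: 0.0
```

```bash
python3 - <<'E'
from h import *
im=look(roi=(230,150,430,340)); go(422,-64,12,71.8)
w=vision.get_image("wrist"); cv2.imwrite("pics/w4.png",w[:,:,::-1])
for b in blocks("wrist",w): print("w",b)
E
```

```text
[341. 213.] 523.8 -185.2 419 8 86.5
   [322. 183.] 604.5 -133.1 93 28 -3.1
   [303. 183.] 606.7 -80.1 94 28 -3.4
   [344. 161.] 667.7 -194.0 419 13 86.5
t 13.32 pos [424.5 -63.7 150.3] ang 71.7 z [ 0.001 -0.    -1.   ] w 33.2 gf 0.0 F [-0.8  0.5  0.1]
  delta [  -2.5   -0.3 -138.3] turn 0.002
w (array([266., 327.]), 558.4, -116.1, 89, 32, 71.7)
w (array([ 19., 276.]), 414.1, -345.4, 63, 25, -82.5)
w (array([ 37., 222.]), 372.3, -292.6, 89, 32, -6.1)
w (array([153., 213.]), 397.5, -181.7, 89, 29, 13.6)
w (array([278., 199.]), 421.9, -65.7, 89, 25, -19.1)
w (array([211., 135.]), 346.1, -105.5, 55, 36, -1.5)
w (array([331., 102.]), 354.7, 7.5, 51, 23, -23.4)
```

View pics/w4.png

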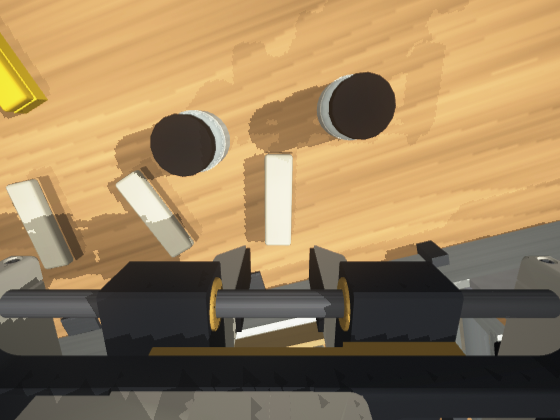

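The wrist view shows the next block at (278,199) with jar caps at (183,145) and (358,105), both clear of the fingers. The remaining two blocks are at (153,213) and (40,222).

{"fn": "carry_out", "kwargs": {"increments": [6.8, -4.8, -20, 0, 0, -0.014, 0, 0, -30, 0, 0, 0, 0, 0, -30, 0, 0, 0, 0, 0, -30, 0, 0, 0, 0, 0, -20, 0, 0, 0, 0, 0, -7.3, 0, 0, 0, 0, 0, 0, 0, 0, 0], "grip": 0.4}}

```text
clock: 14.25
position: [0.4304, -0.0684, 0.0128]
ee_rot: [-0.522, -3.097, 0.0]
force: [0.6, -0.2, 0.1]
width: 0.599
gripper_force: 0.0
```

{"fn": "carry_out", "kwargs": {"increments": [0, 0, 0, 0, 0, 0, 0, 0, 0, 0, 0, 0, 0, 0, 0, 0, 0, 0, 0, 0, 0, 0, 0, 0, 0, 0, 0, 0, 0, 0], "grip": 1}}

```text
clock: 14.88
position: [0.4305, -0.068, 0.0133]
ee_rot: [0.522, 3.097, 0.001]
force: [-1.5, 1.0, 6.9]
width: 0.281
gripper_force: 25.0
```

```bash
python3 - <<'E'
from h import *
go(SL[0][0]+10,SL[0][1]-.6,130)
E
```

```text
t 14.88 pos [430.5 -68.   13.3] ang 70.9 z [ 0.001  0.    -1.   ] w 25.9 gf 25.0 F [-1.5  1.   6.9]
  delta [ 168.2 -110.7  116.7] turn 0.274
```

{"fn": "carry_out", "kwargs": {"increments": [0, 0, 30, 0, 0, 0, 0, 0, 45, 0, 0, 0, 10, -6, 42, 0, 0, 0.04, 30, -20, 0, 0, 0, 0.05, 40, -26, 0, 0, 0, 0.06, 40, -26, 0, 0, 0, 0.06, 30, -20, 0, 0, 0, 0.064, 14, -9, 0, 0, 0, 0, 5, -4, 0, 0, 0, 0, 0, 0, 0, 0, 0, 0, 0, 0, 0, 0, 0, 0]}}

```text
clock: 16.25
position: [0.5986, -0.1784, 0.1299]
ee_rot: [-0.093, -3.14, -0.001]
force: [0.3, 0.1, -1.7]
width: 0.28
gripper_force: 25.0
```

```bash
python3 - <<'E'
from h import *
go(SL[0][0]+10,SL[0][1]-.6,70)
E
```

```text
t 16.25 pos [ 598.6 -178.4  129.9] ang 86.6 z [-0.001  0.001 -1.   ] w 25.8 gf 25.0 F [ 0.3  0.1 -1.7]
  delta [  0.1  -0.3 -59.9] turn -0.001
```

{"fn": "carry_out", "kwargs": {"increments": [0, 0, -20, 0, 0, 0, 0, 0, -25, 0, 0, 0, 0, 0, -10, 0, 0, 0, 0, 0, -4.5, 0, 0, 0, 0, 0, 0, 0, 0, 0]}}

```text
clock: 16.88
position: [0.5994, -0.1791, 0.0709]
ee_rot: [0.094, 3.14, -0.0]
force: [0.1, -0.2, -0.8]
width: 0.284
gripper_force: 25.0
```

{"fn": "carry_out", "kwargs": {"increments": [0, 0, 0, 0, 0, 0, 0, 0, 0, 0, 0, 0, 0, 0, 0, 0, 0, 0], "grip": 0.64}}

```text
clock: 17.25
position: [0.5995, -0.1792, 0.0708]
ee_rot: [0.094, 3.14, -0.0]
force: [0.8, -0.8, 0.4]
width: 0.358
gripper_force: 0.0
```

{"fn": "carry_out", "kwargs": {"increments": [0, 0, 20, 0, 0, 0, 0, 0, 40, 0, 0, 0, -20, 0, 20, 0, 0, 0.05, -40, 0, 0, 0, 0, 0.05, -45, 0, 0, 0, 0, 0.06, -40, 0, 0, 0, 0, 0.06, -30, -2, 0, 0, 0, 0.05, -15, -1, 0, 0, 0, 0.027, -5, 0, 0, 0, 0, 0, 0, 0, 0, 0, 0, 0]}}

```text
clock: 18.5
position: [0.4051, -0.1821, 0.1506]
ee_rot: [-0.371, 3.119, -0.0]
force: [1.3, -0.3, 0.5]
width: 0.362
gripper_force: 0.0
```

```bash
python3 - <<'E'
from h import *
im=look(roi=(230,150,430,340)); go(398,-181,13,103.6)
w=vision.get_image("wrist"); cv2.imwrite("pics/w5.png",w[:,:,::-1])
for b in blocks("wrist",w): print("w",b)
c=cal("wrist");m=cv2.inRange(w,(0,0,0),(45,45,45));m[240:]=0
for q in cv2.findContours(m,cv2.RETR_EXTERNAL,cv2.CHAIN_APPROX_NONE)[0]:
    if cv2.contourArea(q)>1500: print("cap",ray(c,cv2.minEnclosingCircle(q)[0],.075).round(3))
E
```

```text
[341. 213.] 525.0 -185.3 419 10 86.5
   [341. 185.] 601.4 -185.6 95 28 -3.3
   [322. 183.] 604.5 -132.9 93 28 -3.2
   [303. 183.] 606.4 -80.1 93 28 -3.4
   [344. 161.] 667.9 -192.6 421 13 86.5
t 18.55 pos [ 405.4 -182.1  150.6] ang 103.6 z [ 0.001 -0.    -1.   ] w 33.2 gf 0.0 F [-0.3 -0.3  0.5]
  delta [  -7.4    1.1 -137.6] turn 0.0
w (array([283., 338.]), 553.3, -143.0, 95, 10, 86.7)
w (array([ 69., 283.]), 540.0, -372.7, 59, 11, 86.7)
w (array([280., 194.]), 398.0, -184.4, 87, 25, 13.2)
w (array([359., 151.]), 344.1, -123.9, 54, 31, -13.3)
w (array([168., 138.]), 372.4, -295.4, 89, 27, -5.9)
cap [0.359 0.01  0.075]
```

{"fn": "carry_out", "kwargs": {"increments": [7.2, 2, -20, 0, 0, -0.007, 0, 0, -30, 0, 0, 0, 0, 0, -30, 0, 0, 0, 0, 0, -30, 0, 0, 0, 0, 0, -20, 0, 0, 0, 0, 0, -6.5, 0, 0, 0, 0, 0, 0, 0, 0, 0], "grip": 0.4}}

```text
clock: 19.48
position: [0.4118, -0.1801, 0.0138]
ee_rot: [0.361, -3.12, -0.0]
force: [1.3, -0.5, -0.4]
width: 0.603
gripper_force: 0.0
```

{"fn": "carry_out", "kwargs": {"increments": [0, 0, 0, 0, 0, 0, 0, 0, 0, 0, 0, 0, 0, 0, 0, 0, 0, 0, 0, 0, 0, 0, 0, 0, 0, 0, 0, 0, 0, 0], "grip": 1}}

```text
clock: 20.1
position: [0.4117, -0.1801, 0.0143]
ee_rot: [-0.361, 3.12, -0.0]
force: [-2.2, 1.1, 6.7]
width: 0.281
gripper_force: 25.0
```

```bash
python3 - <<'E'
from h import *
go(SL[-1][0]+15,SL[-1][1]-.9,130)
E
```

```text
t 20.1 pos [ 411.7 -180.1   14.3] ang 103.2 z [ 0.001  0.    -1.   ] w 25.9 gf 25.0 F [-2.2  1.1  6.7]
  delta [189.  -48.8 115.7] turn -0.29
```

{"fn": "carry_out", "kwargs": {"increments": [0, 0, 30, 0, 0, 0, 0, 0, 45, 0, 0, 0, 10, -3, 41, 0, 0, -0.04, 35, -10, 0, 0, 0, -0.06, 45, -12, 0, 0, 0, -0.06, 45, -12, 0, 0, 0, -0.06, 34, -8, 0, 0, 0, -0.07, 15, -3, 0, 0, 0, 0, 5, -1, 0, 0, 0, 0, 0, 0, 0, 0, 0, 0, 0, 0, 0, 0, 0, 0]}}

```text
clock: 21.48
position: [0.5996, -0.2291, 0.13]
ee_rot: [-0.095, -3.14, -0.001]
force: [0.1, 0.3, -0.3]
width: 0.28
gripper_force: 25.0
```

```bash
python3 - <<'E'
from h import *
go(SL[-1][0]+15,SL[-1][1]-.9,71)
E
```

```text
t 21.48 pos [ 599.6 -229.1  130. ] ang 86.5 z [-0.  0. -1.] w 25.8 gf 25.0 F [ 0.1  0.3 -0.3]
  delta [  1.1   0.2 -59. ] turn 0.0
```

{"fn": "carry_out", "kwargs": {"increments": [1, 0, -20, 0, 0, 0, 0, 0, -25, 0, 0, 0, 0, 0, -10, 0, 0, 0, 0, 0, -4, 0, 0, 0, 0, 0, 0, 0, 0, 0]}}

```text
clock: 22.1
position: [0.6015, -0.2294, 0.0712]
ee_rot: [0.094, 3.14, -0.0]
force: [-0.1, 0.1, 0.2]
width: 0.278
gripper_force: 25.0
```

{"fn": "carry_out", "kwargs": {"increments": [0, 0, 0, 0, 0, 0, 0, 0, 0, 0, 0, 0, 0, 0, 0, 0, 0, 0], "grip": 0.64}}

```text
clock: 22.48
position: [0.6016, -0.2291, 0.0712]
ee_rot: [0.094, 3.14, -0.0]
force: [-0.5, -0.1, 0.8]
width: 0.361
gripper_force: 0.0
```

{"fn": "carry_out", "kwargs": {"increments": [0, 0, 20, 0, 0, 0, 0, 0, 40, 0, 0, 0, -20, -5, 20, 0, 0, 0, -40, -12, 0, 0, 0, -0.02, -45, -13, 0, 0, 0, -0.024, -45, -13, 0, 0, 0, 0, -40, -12, 0, 0, 0, 0, -22, -7, 0, 0, 0, 0, -9, -3, 0, 0, 0, 0, 0, 0, 0, 0, 0, 0, 0, 0, 0, 0, 0, 0]}}

```text
clock: 23.85
position: [0.3819, -0.2937, 0.1509]
ee_rot: [0.161, 3.137, -0.0]
force: [-0.2, -0.6, -0.5]
width: 0.362
gripper_force: 0.0
```

```bash
python3 - <<'E'
from h import *
im=look(roi=(230,150,430,340)); go(372,-294,13,84)
w=vision.get_image("wrist")
for b in blocks("wrist",w): print("w",b)
E
```

```text
[341. 213.] 523.8 -185.3 419 8 86.5
   [355. 187.] 597.3 -224.7 95 55 -3.0
   [322. 183.] 604.6 -133.4 93 28 -2.6
   [303. 183.] 606.4 -80.4 93 28 -3.2
   [344. 161.] 667.8 -194.0 419 13 86.4
t 23.9 pos [ 381.8 -293.7  150.8] ang 84.1 z [ 0. -0. -1.] w 33.2 gf 0.0 F [ 0.5 -0.6 -0.6]
  delta [  -9.8   -0.3 -137.8] turn -0.003
w (array([277., 345.]), 539.2, -311.8, 102, 11, 84.2)
w (array([478., 340.]), 559.0, -94.1, 50, 10, 86.6)
w (array([ 24., 267.]), 423.6, -560.9, 37, 10, -67.2)
w (array([277., 192.]), 371.6, -296.8, 88, 25, -5.9)
```

The two placed blocks now sit edge to edge, so one has been nudged. A quick check of the tray crop.

```bash
python3 - <<'E'
from h import *
im=vision.get_image("top")
cv2.imwrite("pics/c2.png",cv2.resize(im[145:300,235:435,::-1],None,fx=3.5,fy=3.5,interpolation=cv2.INTER_CUBIC))
E
```

```text
(no output)
```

View pics/c2.png

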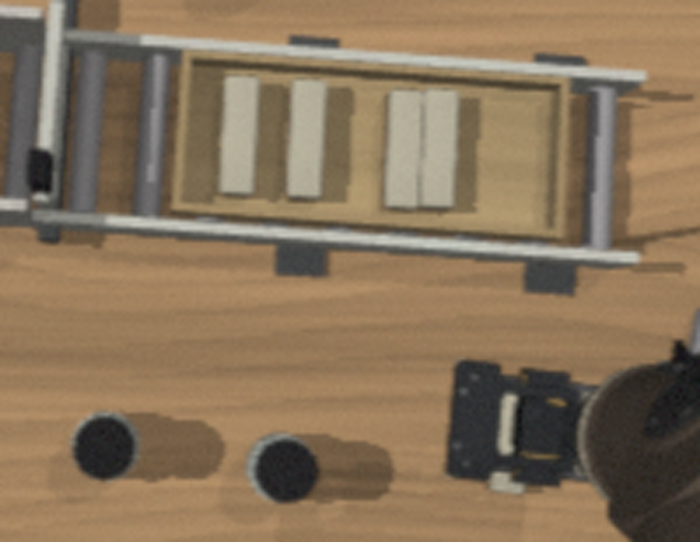

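All four blocks lie flat in the tray at crop columns 238, 307, 404 and 440, and slot -2 at about (510,155) is free. Grasping the fifth.

{"fn": "carry_out", "kwargs": {"increments": [0, -3.4, -20, 0, 0, 0, 0, 0, -30, 0, 0, 0, 0, 0, -30, 0, 0, 0, 0, 0, -30, 0, 0, 0, 0, 0, -20, 0, 0, 0, 0, 0, -7.8, 0, 0, 0, 0, 0, 0, 0, 0, 0], "grip": 0.3}}

```text
clock: 24.88
position: [0.3806, -0.2975, 0.013]
ee_rot: [-0.163, -3.137, -0.0]
force: [-1.0, -0.4, 0.3]
width: 0.7
gripper_force: 0.0
```

{"fn": "carry_out", "kwargs": {"increments": [0, 0, 0, 0, 0, 0, 0, 0, 0, 0, 0, 0, 0, 0, 0, 0, 0, 0, 0, 0, 0, 0, 0, 0, 0, 0, 0, 0, 0, 0], "grip": 1}}

```text
clock: 25.5
position: [0.3806, -0.2975, 0.0133]
ee_rot: [0.163, 3.137, 0.0]
force: [-1.3, 1.0, 2.8]
width: 0.281
gripper_force: 25.0
```

```bash
python3 - <<'E'
from h import *
go(SL[-2][0]+10,SL[-2][1]-.6,130)
E
```

```text
t 25.5 pos [ 380.6 -297.5   13.3] ang 84.1 z [ 0.  0. -1.] w 25.9 gf 25.0 F [-1.3  1.   2.8]
  delta [212.1  19.  116.7] turn 0.044
```

{"fn": "carry_out", "kwargs": {"increments": [0, 0, 30, 0, 0, 0, 0, 0, 45, 0, 0, 0, 10, 0, 42, 0, 0, 0, 35, 3, 0, 0, 0, 0.02, 45, 4, 0, 0, 0, 0.024, 45, 4, 0, 0, 0, 0, 40, 4, 0, 0, 0, 0, 24, 2, 0, 0, 0, 0, 13, 2, 0, 0, 0, 0, 0, 0, 0, 0, 0, 0, 0, 0, 0, 0, 0, 0]}}

```text
clock: 26.88
position: [0.5911, -0.2791, 0.1301]
ee_rot: [-0.096, -3.139, 0.0]
force: [-0.0, -0.0, -1.5]
width: 0.282
gripper_force: 25.0
```

```bash
python3 - <<'E'
from h import *
go(SL[-2][0]+10,SL[-2][1]-.6,70)
w=vision.get_image("wrist"); c=cal("wrist")
E
```

```text
t 26.88 pos [ 591.1 -279.1  130.1] ang 86.5 z [-0.001 -0.    -1.   ] w 25.9 gf 25.0 F [-0.  -0.  -1.5]
  delta [  1.6   0.6 -60.1] turn 0.001
```

{"fn": "carry_out", "kwargs": {"increments": [1.5, 0.5, -20, 0, 0, 0, 0, 0, -25, 0, 0, 0, 0, 0, -10, 0, 0, 0, 0, 0, -5, 0, 0, 0, 0, 0, 0, 0, 0, 0]}}

```text
clock: 27.55
position: [0.594, -0.2784, 0.0703]
ee_rot: [0.095, 3.14, -0.0]
force: [0.4, -0.4, -0.4]
width: 0.28
gripper_force: 25.0
```

{"fn": "carry_out", "kwargs": {"increments": [0, 0, 0, 0, 0, 0, 0, 0, 0, 0, 0, 0, 0, 0, 0, 0, 0, 0], "grip": 0.64}}

```text
clock: 27.92
position: [0.5941, -0.278, 0.0704]
ee_rot: [0.094, 3.14, -0.0]
force: [-0.3, -0.2, 0.3]
width: 0.362
gripper_force: 0.0
```

{"fn": "carry_out", "kwargs": {"increments": [0, 0, 20, 0, 0, 0, 0, 0, 40, 0, 0, 0, -10, 10, 50, 0, 0, 0, -15, 40, 40, 0, 0, 0, -15, 45, 0, 0, 0, 0, -15, 45, 0, 0, 0, 0, -12, 45, 0, 0, 0, 0, 0, 45, 0, 0, 0, 0, 0, 45, 0, 0, 0, 0, 0, 40, 0, 0, 0, 0, 0, 22, 0, 0, 0, 0, 0, 10, 0, 0, 0, 0, 0, 0, 0, 0, 0, 0, 0, 0, 0, 0, 0, 0], "grip": 1}}

```text
clock: 29.68
position: [0.5271, 0.0675, 0.2205]
ee_rot: [0.097, 3.14, -0.001]
force: [0.1, -0.5, -0.1]
width: 0.009
gripper_force: 0.0
```

```bash
python3 - <<'E'
from h import *
im=look(roi=(260,150,430,215)); go(524,69,142)
w=vision.get_image("wrist")
a=cv2.resize(im[130:300,180:430,::-1],(560,380)); cv2.imwrite("pics/c3.png",np.hstack([a[:, :],cv2.resize(w[:,:,::-1],(507,380))])[:, :1067])
cv2.imwrite("pics/c3.png",cv2.resize(cv2.imread("pics/c3.png"),(800,285)))
cv2.imwrite("pics/w6.png",w[:,:,::-1])
E
```

```text
[379. 186.] 599.3 -289.4 89 29 -2.7
   [355. 186.] 597.2 -224.3 96 56 -3.6
   [322. 183.] 605.1 -133.0 93 28 -3.2
   [303. 182.] 608.6 -80.4 90 28 -3.2
   [344. 161.] 667.9 -192.6 421 13 86.5
t 29.73 pos [527.1  67.5 220.4] ang 86.5 z [ 0. -0. -1.] w 0.5 gf 0.0 F [ 0.3 -0.2 -0.2]
  delta [ -3.1   1.5 -78.4] turn 0.002
```

View pics/c3.png

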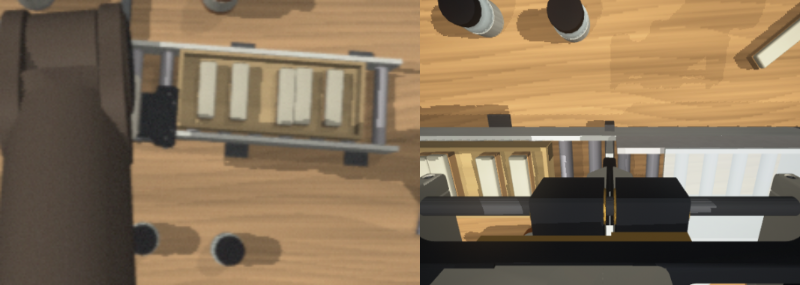

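The left half shows all five blocks side by side in the tray. In the right half the closed fingers stand in line with the door at column 609. I'm lowering beside the handle and pushing it open.

{"fn": "carry_out", "kwargs": {"increments": [-5, 1.5, -25, 0, 0, 0, 0, 0, -30, 0, 0, 0, 0, 0, -23, 0, 0, 0, 0, 0, 0, 0, 0, 0]}}

```text
clock: 30.28
position: [0.5208, 0.0695, 0.1409]
ee_rot: [-0.096, -3.137, 0.002]
force: [-0.1, -0.4, 0.5]
width: 0.005
gripper_force: 0.0
```

{"fn": "carry_out", "kwargs": {"increments": [6, -0.4, 0, 0, 0, 0, 6, -0.4, 0, 0, 0, 0, 8, -0.5, 0, 0, 0, 0, 10, -0.6, 0, 0, 0, 0, 10, -0.6, 0, 0, 0, 0, 10, -0.6, 0, 0, 0, 0, 10, -0.6, 0, 0, 0, 0, 10, -0.6, 0, 0, 0, 0, 10, -0.6, 0, 0, 0, 0, 10, -0.6, 0, 0, 0, 0, 10, -0.6, 0, 0, 0, 0, 10, -0.6, 0, 0, 0, 0, 10, -0.6, 0, 0, 0, 0, 10, -0.6, 0, 0, 0, 0, 5, -0.3, 0, 0, 0, 0, 5, -0.3, 0, 0, 0, 0, 0, 0, 0, 0, 0, 0]}}

```text
clock: 32.4
position: [0.6624, 0.0619, 0.1421]
ee_rot: [0.094, 3.14, -0.0]
force: [0.2, 0.2, 0.3]
width: 0.004
gripper_force: 0.0
```

{"fn": "carry_out", "kwargs": {"increments": [4, -0.2, 0, 0, 0, 0, 4, -0.2, 0, 0, 0, 0, 4, -0.2, 0, 0, 0, 0, 4, -0.2, 0, 0, 0, 0, 2, -0.1, 0, 0, 0, 0]}}

```text
clock: 33.02
position: [0.6802, 0.0609, 0.1421]
ee_rot: [0.094, 3.14, -0.0]
force: [-1.0, -0.8, 0.2]
width: 0.004
gripper_force: 0.8
```

```bash
python3 - <<'E'
from h import *
go(690,58,142)
w=vision.get_image("side"); cv2.imwrite("pics/s2.png",cv2.resize(w[130:345,210:420,::-1],None,fx=2.7,fy=2.7))
E
```

```text
t 33.02 pos [680.2  60.9 142.1] ang 86.6 z [ 0. -0. -1.] w 0.3 gf 0.8 F [-1.  -0.8  0.2]
  delta [ 9.8 -2.9 -0.1] turn -0.0
```

View pics/s2.png

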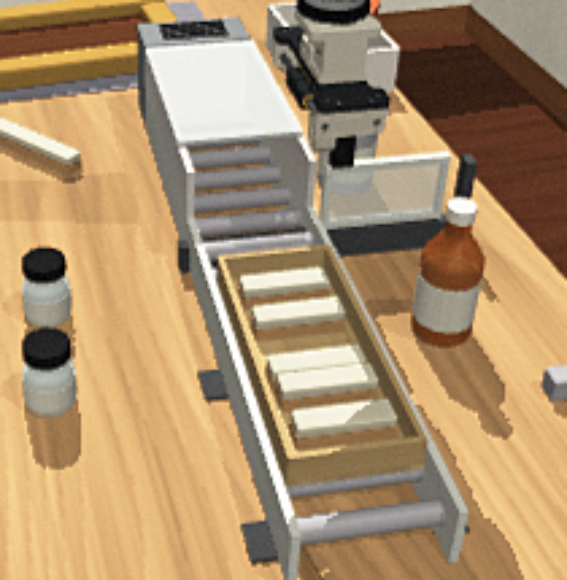

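The door, at (385,185) in the crop, is almost fully open and clear of the mouth. I'm nudging it to the stop.

{"fn": "carry_out", "kwargs": {"increments": [3, -0.2, 0, 0, 0, 0, 2, -0.1, 0, 0, 0, 0, 2, -0.1, 0, 0, 0, 0, 0, 0, 0, 0, 0, 0]}}

```text
clock: 33.58
position: [0.6864, 0.0607, 0.1421]
ee_rot: [-0.094, -3.139, -0.0]
force: [-4.2, -0.2, 2.2]
width: 0.003
gripper_force: 2.4
```

{"fn": "carry_out", "kwargs": {"increments": [2, -0.1, 0, 0, 0, 0, 2, -0.1, 0, 0, 0, 0, 0, 0, 0, 0, 0, 0]}}

```text
clock: 33.95
position: [0.6865, 0.0607, 0.1421]
ee_rot: [-0.094, -3.131, -0.001]
force: [-21.4, -1.0, 14.4]
width: 0.003
gripper_force: 11.1
```

{"fn": "carry_out", "kwargs": {"increments": [-12, 0.7, 0, 0, 0, 0, -8, 0.5, 30, 0, 0, 0, -10, 0, 40, 0, 0, 0, -10, 0, 28, 0, 0, 0, -20, -25, 0, 0, 0, 0, -20, -45, 0, 0, 0, 0, -16, -45, 0, 0, 0, 0, 0, -45, 0, 0, 0, 0, -4, -45, 0, 0, 0, 0, -4, -45, 0, 0, 0, 0, -4, -45, 0, 0, 0, 0, -2, -45, 0, 0, 0, 0, 0, -40, 0, 0, 0, 0, 0, -30, 0, 0, 0, 0, 0, -17, 0, 0, 0, 0, 0, 0, 0, 0, 0, 0, 0, 0, 0, 0, 0, 0]}}

```text
clock: 36.08
position: [0.5817, -0.3637, 0.2401]
ee_rot: [0.091, 3.14, 0.002]
force: [-1.2, 0.7, 0.4]
width: 0.004
gripper_force: 0.0
```

```bash
python3 - <<'E'
from h import *
go(578,-365,72)
E
```

```text
t 36.08 pos [ 581.7 -363.7  240.1] ang 86.7 z [ 0.     0.001 -1.   ] w 0.4 gf 0.0 F [-1.2  0.7  0.4]
  delta [  -3.7   -1.3 -168.1] turn -0.002
```

{"fn": "carry_out", "kwargs": {"increments": [-3.7, -5, -40, 0, 0, 0, 0, 0, -45, 0, 0, 0, 0, 0, -45, 0, 0, 0, 0, 0, -30, 0, 0, 0, 0, 0, -8, 0, 0, 0, 0, 0, 0, 0, 0, 0]}}

```text
clock: 36.83
position: [0.5779, -0.3695, 0.0726]
ee_rot: [0.092, 3.14, 0.0]
force: [0.4, -0.7, 0.6]
width: 0.005
gripper_force: 0.0
```

{"fn": "carry_out", "kwargs": {"increments": [0.2, 4, 0, 0, 0, 0, 0.2, 4, 0, 0, 0, 0, 0.2, 4, 0, 0, 0, 0, 0.2, 4, 0, 0, 0, 0, 0.2, 4, 0, 0, 0, 0, 0.2, 4, 0, 0, 0, 0, 0.3, 5, 0, 0, 0, 0, 0.3, 6, 0, 0, 0, 0, 0.4, 7, 0, 0, 0, 0, 0.5, 8, 0, 0, 0, 0, 0.5, 8, 0, 0, 0, 0, 0.5, 8, 0, 0, 0, 0, 0.5, 8, 0, 0, 0, 0, 0.5, 8, 0, 0, 0, 0, 0.5, 8, 0, 0, 0, 0, 0.5, 8, 0, 0, 0, 0, 0.5, 8, 0, 0, 0, 0, 0.4, 6, 0, 0, 0, 0, 0.2, 4, 0, 0, 0, 0, 0.1, 2, 0, 0, 0, 0]}}

```text
clock: 39.33
position: [0.5842, -0.2519, 0.0721]
ee_rot: [-0.094, -3.14, -0.0]
force: [-1.1, -1.8, 3.2]
width: 0.003
gripper_force: 1.5
```

```bash
python3 - <<'E'
from h import *
go(604.2,64.2-5,72)
w=vision.get_image("side"); cv2.imwrite("pics/s3.png",cv2.resize(w[130:345,210:420,::-1],None,fx=2.7,fy=2.7))
E
```

```text
t 39.33 pos [ 584.2 -251.9   72.1] ang 86.6 z [-0.  0. -1.] w 0.3 gf 1.5 F [-1.1 -1.8  3.2]
  delta [ 2.000e+01  3.111e+02 -1.000e-01] turn -0.0
```

View pics/s3.png

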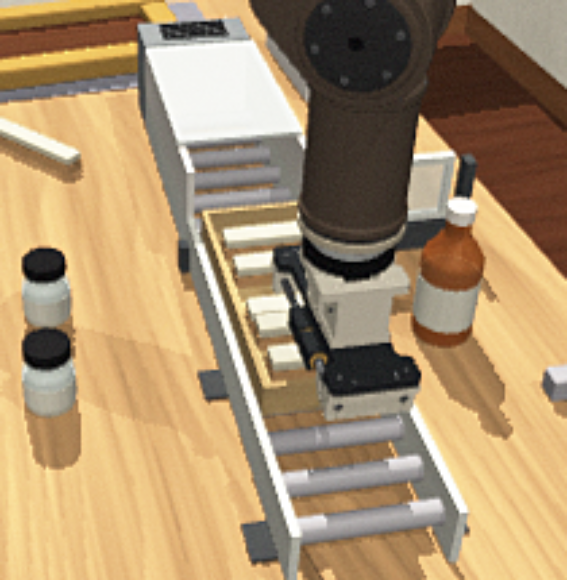

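The tray is moving straight into the bay mouth at (250,215) in the crop, with the blocks still flat. I'll keep pushing.

{"fn": "carry_out", "kwargs": {"increments": [0.3, 4, 0, 0, 0, 0, 0.4, 7, 0, 0, 0, 0, 0.5, 8, 0, 0, 0, 0, 0.6, 9, 0, 0, 0, 0, 0.6, 9, 0, 0, 0, 0, 0.6, 9, 0, 0, 0, 0, 0.6, 9, 0, 0, 0, 0, 0.6, 9, 0, 0, 0, 0, 0.6, 9, 0, 0, 0, 0, 0.6, 9, 0, 0, 0, 0, 0.6, 9, 0, 0, 0, 0, 0.6, 9, 0, 0, 0, 0, 0.6, 9, 0, 0, 0, 0, 0.6, 9, 0, 0, 0, 0, 0.6, 9, 0, 0, 0, 0, 0.6, 9, 0, 0, 0, 0, 0.6, 9, 0, 0, 0, 0, 0.6, 9, 0, 0, 0, 0, 0.5, 8, 0, 0, 0, 0, 0.5, 8, 0, 0, 0, 0]}}

```text
clock: 41.88
position: [0.5954, -0.0818, 0.0721]
ee_rot: [0.094, 3.14, 0.0]
force: [-2.7, -2.8, 2.6]
width: 0.007
gripper_force: 1.8
```

{"fn": "carry_out", "kwargs": {"increments": [0.5, 8, 0, 0, 0, 0, 0.5, 8, 0, 0, 0, 0, 0.5, 8, 0, 0, 0, 0, 0.5, 8, 0, 0, 0, 0, 0.5, 8, 0, 0, 0, 0, 0.5, 8, 0, 0, 0, 0, 0.5, 8, 0, 0, 0, 0, 0.5, 8, 0, 0, 0, 0, 0.5, 8, 0, 0, 0, 0, 0.5, 7, 0, 0, 0, 0, 0.4, 6, 0, 0, 0, 0, 0.3, 5, 0, 0, 0, 0, 0.3, 5, 0, 0, 0, 0, 0.3, 5, 0, 0, 0, 0, 0.2, 4, 0, 0, 0, 0, 0.2, 4, 0, 0, 0, 0, 0.1, 3, 0, 0, 0, 0, 0, 0, 0, 0, 0, 0]}}

```text
clock: 44.12
position: [0.6026, 0.0294, 0.0722]
ee_rot: [0.093, 3.139, 0.001]
force: [0.6, -0.3, 0.4]
width: 0.004
gripper_force: 0.1
```

```bash
python3 - <<'E'
from h import *
go(604,59,72)
w=vision.get_image("side"); cv2.imwrite("pics/s4.png",cv2.resize(w[130:345,210:420,::-1],None,fx=2.7,fy=2.7))
E
```

```text
t 44.12 pos [602.6  29.4  72.2] ang 86.6 z [ 0.001  0.    -1.   ] w 0.3 gf 0.1 F [ 0.6 -0.3  0.4]
  delta [ 1.4 29.6 -0.2] turn -0.001
```

View pics/s4.png

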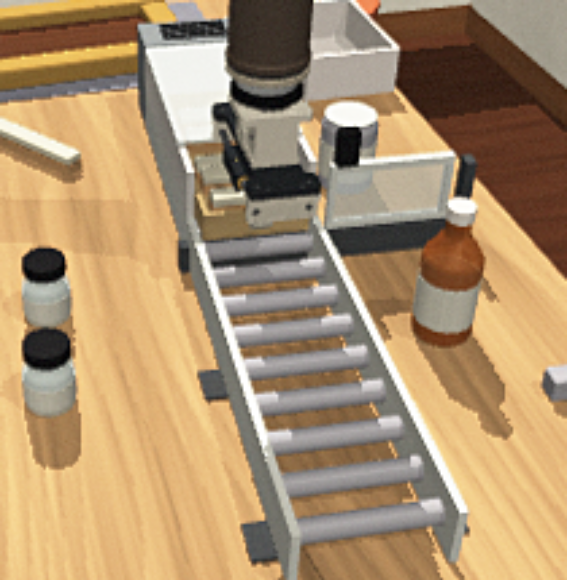

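The tray is nearly in, with its outer end at the doorway near (255,220) in the crop. One last slow push of about 34 mm.

{"fn": "carry_out", "kwargs": {"increments": [0.2, 3, 0, 0, 0, 0, 0.2, 4, 0, 0, 0, 0, 0.2, 4, 0, 0, 0, 0, 0.2, 4, 0, 0, 0, 0, 0.2, 4, 0, 0, 0, 0, 0.2, 4, 0, 0, 0, 0, 0.2, 4, 0, 0, 0, 0, 0.2, 3, 0, 0, 0, 0, 0.1, 2, 0, 0, 0, 0, 0.1, 2, 0, 0, 0, 0, 0, 0, 0, 0, 0, 0]}}

```text
clock: 45.55
position: [0.6039, 0.063, 0.0721]
ee_rot: [-0.094, -3.14, -0.0]
force: [1.5, 0.0, 0.9]
width: 0.002
gripper_force: 0.8
```

{"fn": "carry_out", "kwargs": {"increments": [0, -10, 0, 0, 0, 0, 0, -20, 10, 0, 0, 0, 0, -30, 40, 0, 0, 0, 0, -40, 45, 0, 0, 0, 0, -40, 45, 0, 0, 0, 0, -20, 20, 0, 0, 0, 0, 0, 0, 0, 0, 0]}}

```text
clock: 46.42
position: [0.6039, -0.1014, 0.2344]
ee_rot: [0.102, 3.137, -0.001]
force: [0.9, -1.0, 0.5]
width: 0.004
gripper_force: 0.0
```

```bash
python3 - <<'E'
from h import *
go(731,56,142)
im=vision.get_image("top"); w=vision.get_image("side")
a=cv2.resize(im[140:240,100:260,::-1],(800,500),interpolation=cv2.INTER_CUBIC);cv2.imwrite("pics/t5.png",a)
cv2.imwrite("pics/s5.png",w[:,:,::-1])
E
```

```text
t 46.42 pos [ 603.9 -101.4  234.4] ang 86.3 z [ 0.003 -0.001 -1.   ] w 0.3 gf 0.0 F [ 0.9 -1.   0.5]
  delta [127.1 157.4 -92.4] turn 0.005
```

View pics/t5.png

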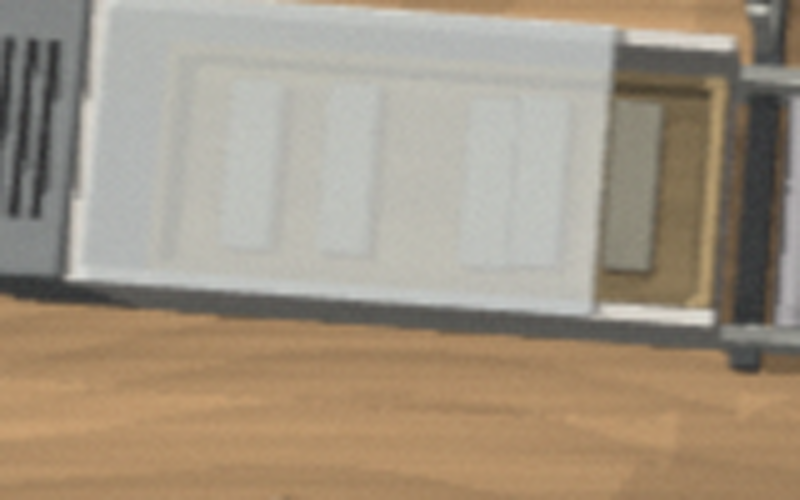

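The tray is inside, with its outer rim edge at crop column ~728 at row 90 and ~713 at row 300. The doorway's dark door track is at 745–785. Checking the depth.

```bash
python3 - <<'E'
from h import *
c=cal("top");O=np.array([604,64.2]);ex=np.array([.9982,-.06]);ey=np.array([.06,.9982])
for x,y in((729,90),(713,300)):
    p=ray(c,((x+.5)/5-.5+100,(y+.5)/5-.5+140),.084)[:2]*1000-O; print((p@ex).round(1),(p@ey).round(1))
print("target above handle far side", O+140*ex)
E
```

```text
56.2 14.4
-55.2 14.1
target above handle far side [743.748  55.8  ]
```

The tray's outer end sits at station y of about 14, so its origin is at about 160 and clear of the door. Now I'll close the door from the handle's far side.

{"fn": "carry_out", "kwargs": {"increments": [10, 12, 6, 0, 0, 0, 30, 35, 0, 0, 0, 0, 40, 42, 0, 0, 0, 0, 35, 40, 0, 0, 0, 0.005, 18, 20, 0, 0, 0, 0, 7, 8, 0, 0, 0, 0, 0, 0, 0, 0, 0, 0, 0, 0, -30, 0, 0, 0, 0, 0, -40, 0, 0, 0, 0, 0, -28, 0, 0, 0, 0, 0, 0, 0, 0, 0]}}

```text
clock: 47.9
position: [0.7418, 0.0583, 0.1382]
ee_rot: [-0.089, -3.136, 0.001]
force: [0.2, 0.4, 0.6]
width: 0.006
gripper_force: 0.0
```

{"fn": "carry_out", "kwargs": {"increments": [-6, 0.4, 0, 0, 0, 0, -6, 0.4, 0, 0, 0, 0, -8, 0.5, 0, 0, 0, 0, -10, 0.6, 0, 0, 0, 0, -10, 0.6, 0, 0, 0, 0, -10, 0.6, 0, 0, 0, 0, -10, 0.6, 0, 0, 0, 0, -10, 0.6, 0, 0, 0, 0, -10, 0.6, 0, 0, 0, 0, -10, 0.6, 0, 0, 0, 0, -10, 0.6, 0, 0, 0, 0, -10, 0.6, 0, 0, 0, 0, -10, 0.6, 0, 0, 0, 0, -10, 0.6, 0, 0, 0, 0, -10, 0.6, 0, 0, 0, 0, -5, 0.3, 0, 0, 0, 0, -4, 0.2, 0, 0, 0, 0, 0, 0, 0, 0, 0, 0]}}

```text
clock: 50.15
position: [0.5945, 0.0685, 0.14]
ee_rot: [-0.086, -3.14, 0.0]
force: [0.1, -0.3, 0.1]
width: 0.002
gripper_force: 0.0
```

{"fn": "carry_out", "kwargs": {"increments": [-4, 0.2, 0, 0, 0, 0, -4, 0.2, 0, 0, 0, 0, -4, 0.2, 0, 0, 0, 0, -4, 0.2, 0, 0, 0, 0, -3, 0.2, 0, 0, 0, 0, -2, 0.1, 0, 0, 0, 0, -2, 0.1, 0, 0, 0, 0, 0, 0, 0, 0, 0, 0]}}

```text
clock: 51.15
position: [0.5746, 0.0697, 0.1406]
ee_rot: [0.086, 3.135, -0.0]
force: [11.3, -0.2, -7.6]
width: 0.009
gripper_force: 5.4
```

{"fn": "carry_out", "kwargs": {"increments": [-2, 0.1, 0, 0, 0, 0, -1, 0.1, 0, 0, 0, 0, 0, 0, 0, 0, 0, 0]}}

```text
clock: 51.52
position: [0.5745, 0.0697, 0.1409]
ee_rot: [0.086, 3.129, -0.001]
force: [22.0, -0.8, -16.6]
width: 0.006
gripper_force: 11.0
```

A firm stop has been reached. Backing off and checking.

{"fn": "carry_out", "kwargs": {"increments": [8, -0.5, 0, 0, 0, 0, 10, -0.5, 20, 0, 0, 0, 0, 0, 40, 0, 0, 0, 0, -30, 40, 0, 0, 0, -20, -45, 0, 0, 0, 0, -30, -45, 0, 0, 0, 0, -30, -45, 0, 0, 0, 0, -30, -40, 0, 0, 0, 0, -10, -20, 0, 0, 0, 0, 0, 0, 0, 0, 0, 0]}}

```text
clock: 52.78
position: [0.4657, -0.1573, 0.2404]
ee_rot: [-0.092, -3.14, -0.001]
force: [0.9, 0.7, 0.0]
width: 0.001
gripper_force: 0.0
```

```bash
python3 - <<'E'
from h import *
im=vision.get_image("top"); w=vision.get_image("side")
a=cv2.resize(im[140:240,180:275,::-1],(475,500),interpolation=cv2.INTER_CUBIC)
b=cv2.resize(w[150:300,230:345,::-1],(325,424),interpolation=cv2.INTER_CUBIC); b=cv2.copyMakeBorder(b,0,76,0,0,cv2.BORDER_CONSTANT)
cv2.imwrite("pics/f.png",np.hstack([a,b]))
E
```

```text
(no output)
```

View pics/f.png

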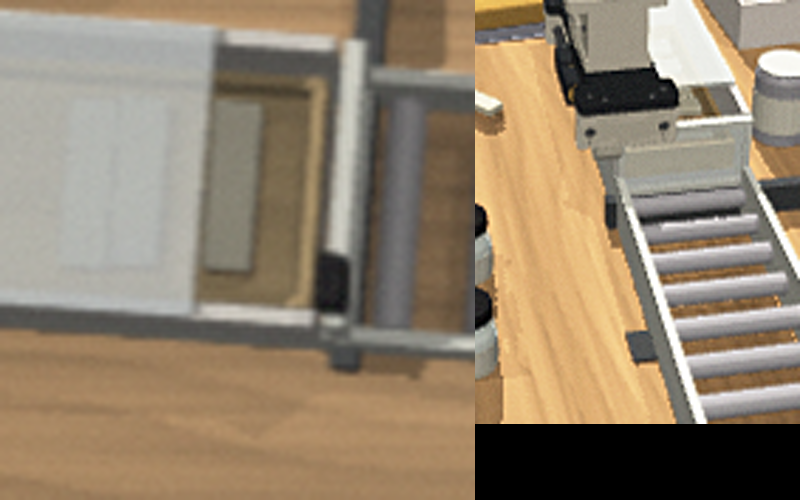

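The left crop shows the door across the mouth with its far end at (353,40) and the handle at (332,280). I'll convert these to door travel.

```bash
python3 - <<'E'
from h import *
c=cal("top");O=np.array([604,64.2]);ex=np.array([.9982,-.06]);ey=np.array([.06,.9982])
S=lambda u,v,z:((ray(c,(u,v),z)[:2]*1000-O)@ex).round(1)
g=lambda x,y,z:S((x+.5)/5-.5+180,(y+.5)/5-.5+140,z)
print("far end travel",g(353,39,.124)-73)
print("handle top travel",g(332,251,.168)-13+55, g(332,308,.168)+13+55)
# same on first picture (full px): far end and handle
def blk(im,n):
    m=(im[185:215,235:258].max(2)<45); r,k=np.nonzero(m); print(n,"dark rows",r.min()+185,r.max()+185,"mean",r.mean()+185,k.mean()+235)
blk(cv2.imread("pics/top0.png"),"start"); blk(vision.get_image("top"),"now")
E
```

```text
far end travel 1.2000000000000028
handle top travel 0.8999999999999986 -0.5999999999999943
start dark rows 188 199 mean 193.38235294117646 246.0735294117647
now dark rows 191 201 mean 196.4 246.0
```

```bash
python3 - <<'E'
from cell import arm
print(arm.sign_off())
E
```

```text
the job is handed in; nothing more can be done
None
```

The job is handed in: all five blocks lie flat in the tray, the tray is wholly inside the drying bay with its origin at about y = 160 mm, and the door measured shut to within about 1 mm; two of the blocks touch edge to edge because one shifted after I placed it.

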